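Load the tape winder and lock the roll

ROBOT

A 7-joint arm with a two-finger parallel gripper is mounted at the origin on the work surface; the furniture and walls round the work are solid. World frame = base frame: x ahead of the robot, y to its left, z up, the work surface at z = 0. Lengths are in m, angles in rad, forces in N, time in s.
With the tool pointing down it reaches from about 0.4 to 0.85 m from the base axis. Payload 10.4 kg.
Tool frame: the origin (TCP) lies on the centre line of the jaws, within the pads' length; the fingertips stand 8 mm ahead of it and the grasp point (between the pads) lies 11 mm behind it (r.finger_overhang is the distance from the TCP to the fingertips, in m); z points along the fingers, y is the line along which they close (so a half turn about z gives the same grasp; the last joint's range is limited). The gripper opens to 87 mm and grips with 3 to 60 N. Pads are 19 mm wide; open, the fingers measure 117 mm over their backs; the gripper's body (75 mm by 190 mm) begins 51 mm behind the grasp point.
Start: joints at [-1.231, 0.332, -0.065, 1.46, 0.022, 1.35, -0.088], TCP at [0.222, 0.584, 0.231] pointing down, gripper open.
Joint ranges: [-2.6, 2.6], [-0.5, 2.12], [-1.47, 1.34], [0.16, 2.42], [-1.27, 4.41], [0.06, 2.06], [-2.6, 2.6]. Speed limits (rad/s): [2.22, 2.22, 2.79, 2.79, 3.14, 3.14, 3.14].

INTERFACE

Orientations are given as a unit quaternion [x, y, z, w].
In Python, from bench import r, vision gives the robot as it stands.
- The arm moves only by the tool drive_tool, never from a script. Its argument "series" is a list of rows, each a list of 2 entries, a list of its own where there are three numbers: the shift along the world's x, y, z in cm, then the turn about the world's z in degrees. A call has exactly 10 rows; each row shifts and turns the commanded pose from where the row before left it; what a row does not reach is not made up. A row lasts 1/8 s, in which the tool goes at most 62.5 mm and 10.7 degrees, less where a joint would pass 70% of its speed; a pose out of reach is approached as far as the arm can. A call with a gripper value outside its range is refused whole. "hand" is the closure, from 0 (fully open) to 1 (shut), set as the call begins (left out, the last holds). The fingers move at their own pace and stop on an object; "newtons" is the grip in N (left out, the last holds). Time passes only in rows, so rows that do not move let the fingers close, or fill a call up. It gives the time, the measured TCP pose, the force, the opening and the grip force at its end, in the units of the state.
- r.read_state(): the state, without advancing time (a new reading comes with each control period).
- vision.camera(name): name is "scene" or "top"; returns a dict with "color" (400x640x3 uint8, red, green, blue), "intrinsics" (3x3 intrinsics, pixels), "k1" (the pictures are not rectified: a ray, as slopes to the right and down, at radius r is drawn at 1 + k1 r^2 times it, then the intrinsics apply), "R" (3x3) and "t" (3): a world point X has camera coordinates R X + t. Camera axes: x right, y down, z forward; pixel columns grow to the right and rows downward; lengths in m; the calibration is good to about 2 mm. A picture is of the moment at which its call begins. There is no depth.
- r.close_job(): hands the job in; it is judged then, once.
The state is a dict: "time": time; "joint_positions": joint angles; "joint_vel": joint speeds; "joint_torque": joint torques, N m; "ee_pos": TCP position; "eef_rot": TCP orientation; "ft_force": force on the tool from outside, world axes, zero at the start; "torque": the same for the moment, N m; "width": finger opening in m; "grip_force": force on a finger pad.
Only numpy, scipy, OpenCV 4.12 (cv2) and the standard library are available. Lean on these libraries where they do the work, as an engineer would, in place of code of your own. Each camera call takes 0.05 s, during which the arm holds its last target. There are 200 camera calls.

TASK

Load the desk tape winder: stand the paper roll on its upright spindle so it lies flat on the turntable, then lift the brass locking key with the wooden handle out of its stand, turn it until its cross-shaped stem meshes with the cross slot in the top of the spindle, and push it fully home against the spring so its flange sits on the spindle top. A spring throws the key back up if you let go, so finish while still holding the key pressed home; leave the pocket watch, compass and ink pad where they lie.

Things in the scene. Friction and masses are not known exactly. Their poses are not given: they have to be found in the camera images.
- roll_center (a point): Roll of paper tape on a cardboard core, 60 mm outside diameter, 33 mm bore right through, 38 mm high, about 90 g; it starts standing on its flat end on the desk. The point is its centre, on the axis, 19 mm above its lower end; z is its axis.
- socket (a point): Centre of the top of the winder's brass spindle, 64 mm above the desk. Spindle 27 mm in diameter, 48 mm tall above the turntable. Two crossed slots, 8 mm wide, 24 mm deep, open at the sides, edges chamfered 1 mm, run along this point's x and y axes; z is up. The turntable turns with the spindle but is stiff (0.4 N m).
- ejector (a joint): Spring-loaded plunger in the cross slot: 0 = up (its top 6 mm below the spindle top), grows as it is pressed down; 0.014 m when the key is home. Its spring pushes with about 2.4 N at 0 and 8 N at 0.014.
- key_grip (a point): Brass key: flange 38 mm across, 4 mm thick; below it a 20 mm cross stem, fins 5 mm thick, 25 mm across, along x and y (meshes every quarter turn); above it a wooden handle, 36 mm along x, 14 mm along y, from 8 to 40 mm above the flange's underside. Point: handle centre, 24 mm above the flange's underside, 44 mm above the tip; z up. 80 g. Starts upright in the stand's hole, flange on its top.
- stand: Fixed wooden block 70 x 70 x 30 mm with a 32 mm round hole, 25 mm deep, in its top; it holds the key at the start. Origin at the centre of its underside.
- pocket_watch: Pocket watch lying on the desk, 47 x 68 x 12 mm, origin at the centre of its underside; leave alone.
- field_compass: Brass compass lying on the desk, 60 x 73 x 16 mm, origin at the centre of its underside; leave alone.
- ink_pad: Flat blue ink pad lying on the desk, 62 x 92 x 16 mm, origin at the centre of its underside; leave alone.
- winder: Fixed tape winder: dark base 130 x 110 mm, 12 mm thick, with a turntable (72 mm diameter, top 16 mm above the desk). Origin at desk level on the spindle axis. The base reaches 78 mm to -x, 52 mm to +x; a low tear bar (84 mm along y, top 24 mm above the desk) stands at x = -70 mm.
There are look-alikes about, which are no part of the job. There is more than one size of the part that bears key_grip; the job needs the smaller.

How it is judged:
By the outcome, as a careful person would: the job done as asked, in the order asked, and still so for the second after the job is handed in, while the arm keeps its last pose, push and grip.
It also fails if it takes over 56 s, if anything falls off the work surface, if the arm or the gripper's body presses on something with over 40 N, if the wrist force passes 120 N, or if a joint passes its speed limit or range.

## Working session

There is one attempt and no reset: what is moved stays moved. The work goes in short steps, Python scripts to look and compute and a tool call to move; the robot and the scene stay as the last step left them, time stands still between calls to the robot, and variables do not carry over. Pictures are saved under pics/ and viewed, at most 10 in all, crops included, and the job is handed in when it is done.

Besides the shell and the picture viewer there is one more tool, called after "Request:" by a JSON object that holds its "op" and its "data", one argument or row to a line. drive_tool: Moves the arm, as the interface text tells. Its arguments: {"type":"object","properties":{"series":{"type":"array"},"hand":{"type":"number"},"newtons":{"type":"number"}},"required":["series"]}

```bash
mkdir -p pics; cat > h.py <<'E'
import numpy as np, cv2
from bench import r, vision
def take(n,tag):
    c=vision.camera(n); cv2.imwrite(f'pics/{tag}.png',c['color'][:,:,::-1]); np.savez(f'pics/{tag}.npz',**{k:c[k] for k in('color','intrinsics','k1','R','t')}); return c
def load(tag): return dict(np.load(f'pics/{tag}.npz'))
def ray(c,uv):
    K=np.array(c['intrinsics']);R=np.array(c['R']);t=np.array(c['t'])
    p=cv2.undistortPoints(np.array(uv,float).reshape(-1,1,2),K,np.array([float(c['k1']),0,0,0.])).reshape(-1,2)
    d=np.c_[p,np.ones(len(p))]@R
    return -R.T@t,d
def onz(c,uv,z):
    o,d=ray(c,uv); return o+d*((z-o[2])/d[:,2])[:,None]
def proj(c,X):
    X=np.atleast_2d(X).astype(float)
    return cv2.projectPoints(X,cv2.Rodrigues(np.array(c['R']))[0],np.array(c['t'],float),np.array(c['intrinsics'],float),np.array([float(c['k1']),0,0,0.]))[0].reshape(-1,2)
E
python3 - <<'E'
from h import *
for n in('scene','top'):
    c=take(n,n+'0'); print(n,c['intrinsics'],c['k1'],-np.array(c['R']).T@c['t'],c['R'])
print(r.read_state(),r.finger_overhang)
E
```

```text
scene [[520.95776646   0.         322.74981569]
 [  0.         520.95776646 204.14295022]
 [  0.           0.           1.        ]] -0.17187110145041018 [-0.18075994 -0.95674414  1.2305653 ] [[ 0.78797637 -0.61548472 -0.01648661]
 [-0.45108496 -0.558864   -0.69584006]
 [ 0.41906515  0.55574238 -0.71800752]]
top [[406.15748201   0.         326.0614026 ]
 [  0.         406.15748201 201.19822008]
 [  0.           0.           1.        ]] -0.024535778501712742 [ 0.25246573 -0.04620684  1.07378015] [[-0.08022039 -0.9967598   0.00588205]
 [-0.97146594  0.07686061 -0.22437998]
 [ 0.22320084 -0.02371406 -0.97448398]]
{'time': 0.1, 'joint_positions': array([-1.23060537,  0.33284748, -0.06468315,  1.4608452 ,  0.02162296,
        1.34991348, -0.0884972 ]), 'joint_vel': array([-0.00110104, -0.00136532, -0.00253341, -0.00166796,  0.00048074,
        0.00017343, -0.00079736]), 'joint_torque': array([ 2.95668666e-03, -6.24538422e+01,  2.54497753e-02, -3.90721714e+01,
       -6.14412571e-02,  3.64041841e-02,  4.83670090e-05]), 'ee_pos': array([0.22170328, 0.58399659, 0.22981502]), 'eef_rot': array([ 1.80396941e-01,  9.83593671e-01, -6.54367852e-04, -7.59493508e-05]), 'ft_force': array([0.94076993, 0.46985274, 0.64712011]), 'torque': array([ 0.03503698, -0.02527101, -0.03302033]), 'grip_force': 0.0, 'width': 0.08729294977751101} 0.008
```

View pics/scene0.png

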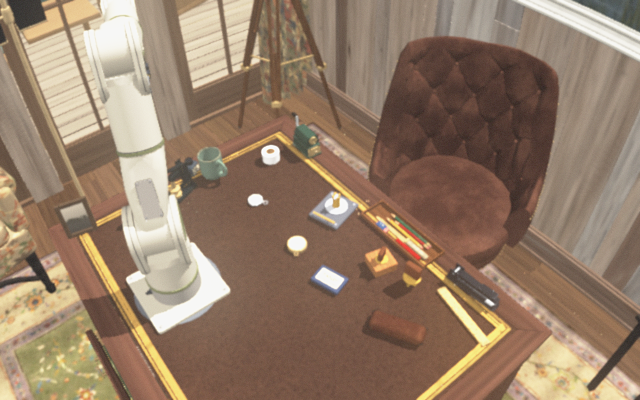

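View pics/top0.png

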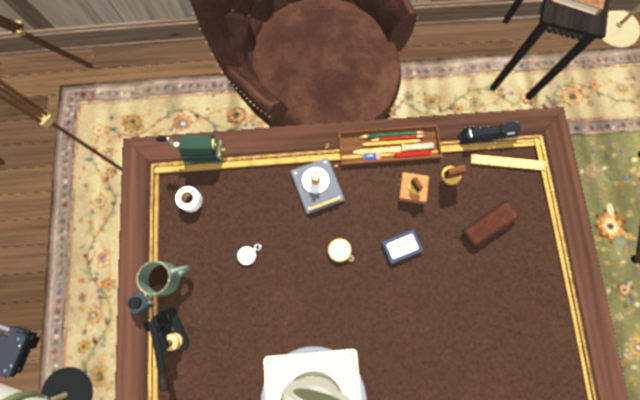

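```bash
python3 - <<'E'
from h import *
a=load('top0')['color'];s=load('scene0')['color']
def cr(i,u,v,w,h): return cv2.resize(i[v-h:v+h,u-w:u+w],(400,300),interpolation=cv2.INTER_CUBIC)
m=np.vstack([np.hstack([cr(a,317,187,40,30),cr(a,432,185,40,30)]),np.hstack([cr(s,334,207,40,30),cr(s,392,268,40,30)])])
cv2.imwrite('pics/m0.png',m[:,:,::-1])
E
```

```text
(no output)
```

View pics/m0.png

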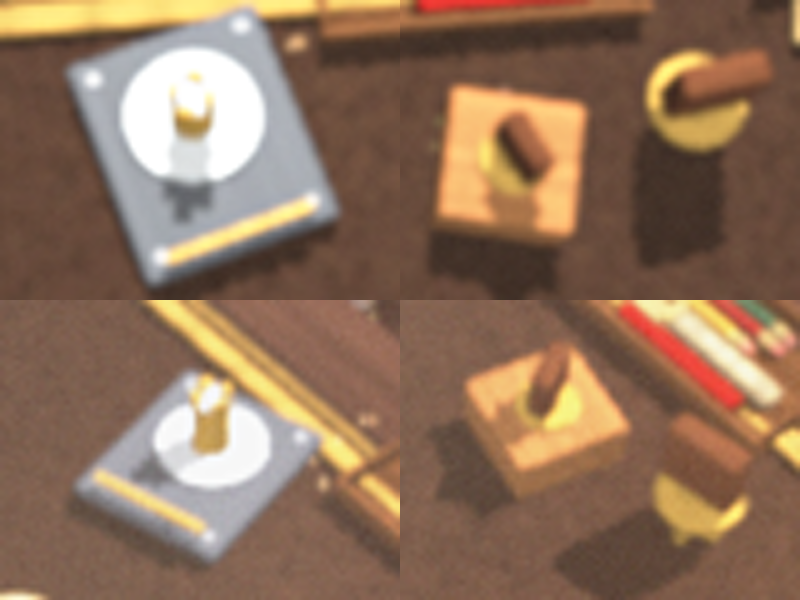

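```bash
cat >> h.py <<'E'
def blob(c,lo,hi,roi,k=3):
    u0,v0,u1,v1=roi
    h=cv2.cvtColor(c['color'],cv2.COLOR_RGB2HSV)
    m=np.zeros(h.shape[:2],np.uint8); m[v0:v1,u0:u1]=cv2.inRange(h,lo,hi)[v0:v1,u0:u1]
    m=cv2.morphologyEx(m,cv2.MORPH_CLOSE,np.ones((k,k)))
    cs=cv2.findContours(m,cv2.RETR_EXTERNAL,cv2.CHAIN_APPROX_NONE)[0]
    return max(cs,key=cv2.contourArea)[:,0].astype(np.float32)
def disc(c,ct,z):
    p=onz(c,ct,z)[:,:2]; return cv2.fitEllipse((p*1000).astype(np.float32))
E
python3 - <<'E'
from h import *
T=load('top0');S=load('scene0')
W=((0,0,165),(180,70,255))
# roll top z=.038
for c,roi,n in((T,(165,180,212,220),'top'),(S,(255,140,288,172),'scene')):
    print(n,'roll',disc(c,cv2.convexHull(blob(c,*W,roi))[:,0],.038))
for c,roi,n in((T,(298,165,333,200),'top'),(S,(320,185,352,222),'scene')):
    ct=cv2.convexHull(blob(c,*W,roi))[:,0]; print(n,'turntable',disc(c,ct,.016))
G=((0,0,60),(180,80,170)) 
for c,roi,n in((T,(285,150,350,220),'top'),(S,(305,180,362,234),'scene')):
    h=blob(c,(90,20,60),(150,120,255),roi,7); p=onz(c,cv2.convexHull(h)[:,0],.012)[:,:2]*1000
    print(n,'base',cv2.minAreaRect(p.astype(np.float32)))
for n,uv in dict(mug=(158,277),green=(200,148),watch=(246,256),tray=(390,147),stand=(415,187),bigkey=(452,175),traycornerL=(341,160),traycornerR=(440,158)).items(): print(n,onz(T,[uv],0.0)[0].round(3))
for n,c,uv in(('top',T,[(277+192/5,157+90/5)]),('scene',S,[(294+210/5,177+85/5)])): print(n,'spindle',onz(c,uv,.064))
# stand top corners & key handle top from montage
print('stand',onz(T,[(392+x/5,155+y/5) for x,y in((50,87),(187,102),(173,240),(35,226))],.03).round(4))
print('handle top T',onz(T,[(392+x/5,155+y/5) for x,y in((118,113),(150,155))],.07).round(4))
print('stand S',onz(S,[(352+x/5,238+y/5) for x,y in((65,85),(165,48),(230,125),(118,165))],.03).round(4))
E
```

```text
top roll ((526.2814331054688, 289.1193542480469), (64.72109985351562, 75.71812438964844), 139.74110412597656)
scene roll ((523.0789184570312, 276.9588623046875), (71.36152648925781, 111.2232894897461), 152.05235290527344)
top turntable ((548.90283203125, -49.13474655151367), (108.64583587646484, 124.42192077636719), 101.31346130371094)
scene turntable ((550.9563598632812, -51.24925994873047), (105.84648132324219, 136.3804168701172), 130.9198760986328)
top base ((472.5086364746094, -24.52583885192871), (0.0, 0.0), 0.0)Traceback (most recent call last):
  File "<stdin>", line 11, in <module>
  File "h.py", line 22, in blob
    return max(cs,key=cv2.contourArea)[:,0].astype(np.float32)
           ~~~^^^^^^^^^^^^^^^^^^^^^^^^
ValueError: max() iterable argument is empty
```

```bash
python3 - <<'E'
from h import *
T=load('top0');S=load('scene0')
hT=cv2.cvtColor(T['color'],cv2.COLOR_RGB2HSV);hS=cv2.cvtColor(S['color'],cv2.COLOR_RGB2HSV)
print('T turntable row183 V',hT[183,290:345,2]); print('S',hT[183,290:345,1]);print('H',hT[183,290:345,0])
print('S tt row',hS[212,310:362,2],hS[212,310:362,1])
print('T roll row',hT[199,170:210,2],hT[199,170:210,1]);print('T roll col',hT[180:218,189,2])
print('S roll col',hS[140:172,270,2],hS[140:172,270,1])
print('T stand row',hT[198,395:435].tolist())
E
```

```text
T turntable row183 V [104 102  95  83  91 132 168 181 183 179 178 201 251 255 255 255 255 255
 255 255 255 241 190 172 170 168 172 178 208 251 255 255 255 255 255 255
 255 255 255 227 186 184 186 185 184 184 180 159 132 110 103 104 109 111
 112]
S [118 113 110  92  20  10  15  13  14  13  17  14   4   0   0   0   0   0
   0   0   0   2  43  92 119 129 123  92  43   1   0   0   0   0   0   0
   0   0   0   6  16  14  16  15  15  17  14   8  23  74 109 110 112 110
 114]
H [ 12  11  10   9   4 114 114 107 111 107 110 106  98   0   0   0   0   0
   0   0   0  75  19  19  19  19  20  19  19  90   0   0   0   0   0   0
   0   0   0 102 110 111 110 109 109 110 111 126   3   8   9   9  11  11
  11]
S tt row [149 167 202 240 245 241 235 219 194 173 145 128 125 126 124 120 123 132
 158 208 243 249 249 249 248 248 248 248 248 249 249 249 246 229 208 188
 184 183 181 183 169 154 133 128 123 127 127 145 173 153 125 147] [ 21   8  43  86 102  95  76  55  25   6   7  12  10   8  10   9  15   8
   2   2   2   0   0   0   0   0   0   0   0   0   0   0   1   2   9  11
  10  14   7  10   6   8  25  66 
[... 761 characters left out ...]
6   6   6   8  11  25  50  92  90  98  96 100  96]
T stand row [[11, 111, 101], [10, 112, 98], [11, 114, 101], [12, 131, 109], [13, 141, 136], [14, 149, 163], [13, 148, 183], [13, 148, 191], [13, 148, 198], [13, 147, 210], [13, 149, 224], [13, 149, 231], [13, 146, 238], [14, 145, 241], [14, 147, 236], [13, 147, 217], [13, 147, 187], [13, 145, 172], [13, 143, 173], [13, 146, 173], [13, 146, 173], [13, 146, 173], [13, 146, 170], [13, 145, 181], [13, 150, 218], [15, 143, 243], [17, 135, 250], [17, 133, 251], [17, 132, 251], [17, 132, 253], [16, 136, 253], [13, 147, 229], [12, 133, 151], [10, 107, 107], [9, 103, 104], [9, 108, 106], [10, 110, 109], [11, 113, 111], [11, 112, 112], [10, 110, 111]]
```

```bash
python3 - <<'E'
from h import *
a=load('top0')['color'];s=load('scene0')['color']
def cr(i,u,v,w,h): return cv2.resize(i[v-h:v+h,u-w:u+w],(400,300),interpolation=cv2.INTER_NEAREST)
m=np.vstack([np.hstack([cr(a,188,199,24,18),cr(s,270,156,24,18)]),np.hstack([cr(a,415,187,24,18),cr(s,380,262,24,18)])])
cv2.imwrite('pics/m1.png',m[:,:,::-1])
E
```

```text
(no output)
```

View pics/m1.png

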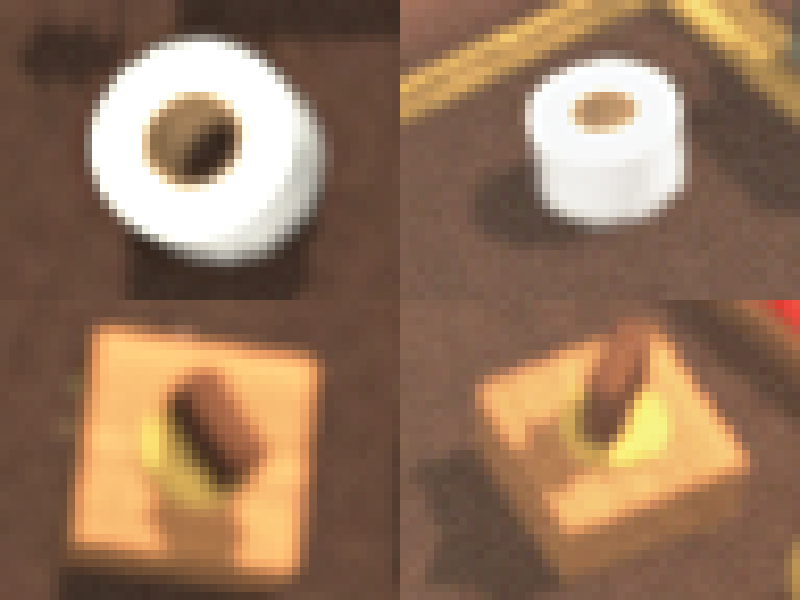

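```bash
python3 - <<'E'
from h import *
T=load('top0');S=load('scene0')
print('roll T outer',disc(T,cv2.convexHull(blob(T,(0,0,246),(180,40,255),(165,175,215,225)))[:,0],.038))
for c,roi,n in((T,(181,190,200,206),'T'),(S,(265,149,277,158),'S')):
    print('bore',n,disc(c,blob(c,(0,45,0),(180,255,250),roi),.038))
print('tt T',disc(T,cv2.convexHull(blob(T,(0,0,225),(180,30,255),(296,163,335,200)))[:,0],.016))
print('tt S',disc(S,cv2.convexHull(blob(S,(0,0,232),(180,30,255),(318,193,352,220)))[:,0],.016))
# tear bar
for c,roi,n in((T,(300,190,345,215),'T'),(S,(310,195,340,226),'S')):
    b=blob(c,(10,60,150),(30,255,255),roi); q=onz(c,b,.024)[:,:2]*1000
    print('bar',n,cv2.minAreaRect(q.astype(np.float32)))
for c,roi,n in((T,(285,150,350,220),'T'),(S,(305,180,362,234),'S')):
    b=blob(c,(0,0,110 if n=='S' else 125),(180,50,255),roi,5); q=onz(c,cv2.convexHull(b)[:,0],.012)[:,:2]*1000
    print('base',n,cv2.minAreaRect(q.astype(np.float32)))
X=[]
for n,c,uv in(('T',T,[(277+192/5,157+90/5)]),('S',S,[(294+210/5,177+85/5)])): print(n,'spindle',onz(c,uv,.064).round(4))
p=lambda u0,v0,L:[(u0+x/8.333,v0+y/8.333) for x,y in L]
print('stand T',onz(T,p(391,169,[(92,25),(320,50),(298,275-0),(68,247)]),.03).round(4).tolist())
print('stand S',onz(S,p(356,244,[(75,82),(245,22),(345,165),(150,235)]),.03).round(4).tolist())
# handle top edge ends z=.07
print('handle T',onz(T,p(391,169,[(190,85),(245,160)]),.07).round(4).tolist())
print('handle S',onz(S,p(356,244,[(240,20),(230,85)]),.07).round(4).tolist())
for n,uv in dict(mug=(158,277),green=(200,160),tray0=(341,160),tray1=(440,158),bigkey=(452,175),roll=(188,199),watch=(246,256)).items(): print(n,onz(T,[uv],0.0)[0].round(3))
E
```

```text
roll T outer ((528.7521362304688, 292.25653076171875), (61.852237701416016, 63.55758285522461), 136.5999298095703)
bore T ((529.1438598632812, 292.88458251953125), (29.424808502197266, 29.964784622192383), 2.187319278717041)
bore S ((531.1514282226562, 292.8769226074219), (23.66362762451172, 26.070571899414062), 70.19564056396484)
tt T ((556.9874267578125, -47.4970588684082), (74.49754333496094, 76.82554626464844), 178.52769470214844)
tt S ((561.7909545898438, -53.70828628540039), (57.95093536376953, 73.61272430419922), 117.79605865478516)
bar T ((488.9198913574219, -67.98841857910156), (9.203039169311523, 79.96694946289062), 16.479591369628906)
bar S ((564.5831909179688, -37.421817779541016), (54.51838684082031, 22.958955764770508), 51.070762634277344)
base T ((544.5604858398438, -51.388702392578125), (130.2282257080078, 109.5789794921875), 16.606914520263672)
base S ((543.54736328125, -53.374481201171875), (135.5120391845703, 115.3157958984375), 16.303525924682617)
T spindle [[ 0.5553 -0.0488  0.064 ]]
S spindle [[ 0.5605 -0.0449  0.064 ]]
stand T [[0.5557, -0.2816, 0.03], [0.5416, -0.3541, 0.03], [0.4684, -0.3369, 0.03], [0.4832, -0.265, 0.03]]
stand S [[0.4914, -0.2659, 0.03], [0.5567, -0.2835, 0.03], [0.5401, -0.3529, 0.03], [0.4673, -0.3327, 0.03]]
handle T [[0.5225, -0.3005, 0.07], [0.4974, -0.3143, 0.07]]
handle S [[0.5314, -0.3042, 0.07], [0.5093, -0.3232, 0.07]]
mug [0.331 0.381 0.   ]
green [0.643 0.268 0.   ]
tray0 [ 0.612 -0.123  0.   ]
tray1 [ 0.597 -0.399  0.   ]
bigkey [ 0.545 -0.426  0.   ]
roll [0.534 0.301 0.   ]
watch [0.368 0.15  0.   ]
```

Request:
{"op": "drive_tool", "data": {
  "series": [
    [[3.4, -3.2, 0], 0],
    [[3.4, -3.2, 0], 0],
    [[3.4, -3.2, 0], 0],
    [[3.4, -3.2, 0], 0],
    [[3.4, -3.2, 0], 0],
    [[3.4, -3.2, 0], 0],
    [[3.4, -3.2, 0], 0],
    [[3.4, -3.2, 0], 0],
    [[3.4, -3.2, 0], 0],
    [[0.1, -0.3, 0], 0]
  ],
  "hand": 0,
  "newtons": 20
}}

```text
time: 1.35
ee_pos: [0.5313, 0.2894, 0.2301]
eef_rot: [0.183, 0.983, -0.001, 0.0]
ft_force: [-0.5, 0.4, -0.0]
width: 0.0873
grip_force: 0.0
```

Request:
{"op": "drive_tool", "data": {
  "series": [
    [[0, 0, -2], 0],
    [[0, 0, -3], 0],
    [[0, 0, -3], 0],
    [[0, 0, -3], 0],
    [[0, 0, -3], 0],
    [[0, 0, -2.5], 0],
    [[0, 0, -2], 0],
    [[0, 0, -1.5], 0],
    [[0, 0, -1.2], 0],
    [[0, 0, 0], 0]
  ]
}}

```text
time: 2.6
ee_pos: [0.5284, 0.2932, 0.0179]
eef_rot: [0.18, 0.984, -0.0, -0.0]
ft_force: [0.2, 0.7, 0.3]
width: 0.087
grip_force: 0.0
```

Request:
{"op": "drive_tool", "data": {
  "series": [
    [[0, 0, 0], 0],
    [[0, 0, 0], 0],
    [[0, 0, 0], 0],
    [[0, 0, 0], 0],
    [[0, 0, 0], 0],
    [[0, 0, 0], 0],
    [[0, 0, 0], 0],
    [[0, 0, 0], 0],
    [[0, 0, 0], 0],
    [[0, 0, 0], 0]
  ],
  "hand": 0.6
}}

```text
time: 3.85
ee_pos: [0.529, 0.2935, 0.0189]
eef_rot: [0.18, 0.984, 0.0, 0.0]
ft_force: [-0.6, -0.7, 4.8]
width: 0.0587
grip_force: 19.9
```

Request:
{"op": "drive_tool", "data": {
  "series": [
    [[0, 0, 2], 0],
    [[0, 0, 3], 0],
    [[0, 0, 4], 0],
    [[0, 0, 3], 0],
    [[0.2, -2.1, 0], 3.3],
    [[0.3, -4, 0], 4],
    [[0.3, -4, 0], 4],
    [[0.3, -4, 0], 4],
    [[0.3, -4, 0], 4],
    [[0.3, -4, 0], 4]
  ]
}}

```text
time: 5.1
ee_pos: [0.5458, 0.071, 0.1396]
eef_rot: [-0.023, 1.0, 0.0, 0.0]
ft_force: [0.3, -0.4, -1.2]
width: 0.0582
grip_force: 19.9
```

Request:
{"op": "drive_tool", "data": {
  "series": [
    [[0.3, -4, 0], 4],
    [[0.3, -4, 0], 4],
    [[0.3, -3, 0], 4],
    [[0.2, -1, -2], 2],
    [[0, 0, -1.5], 0],
    [[0, 0, 0], 0],
    [[0, 0, 0], 0],
    [[0, 0, 0], 0],
    [[0, 0, 0], 0],
    [[0, 0, 0], 0]
  ]
}}

```text
time: 6.35
ee_pos: [0.5569, -0.0476, 0.1038]
eef_rot: [-0.144, 0.99, 0.0, 0.0]
ft_force: [-1.0, -0.7, -1.9]
width: 0.0581
grip_force: 19.9
```

```bash
python3 - <<'E'
from h import *
T=take('top','top1');S=take('scene','scene1')
def cr(i,u,v,w,h): return cv2.resize(i[v-h:v+h,u-w:u+w],(400,300),interpolation=cv2.INTER_NEAREST)
cv2.imwrite('pics/m2.png',np.hstack([cr(T['color'],317,187,40,30),cr(S['color'],334,200,40,30)])[:,:,::-1])
s=r.read_state();print(s['ee_pos'],s['eef_rot'],s['width'],s['ft_force'])
E
```

```text
[ 0.55683677 -0.04762131  0.10365302] [-1.43594075e-01  9.89636669e-01  4.94243736e-05  5.19793510e-05] 0.058421689654633756 [-0.30190786  0.15832917 -0.56176441]
```

View pics/m2.png

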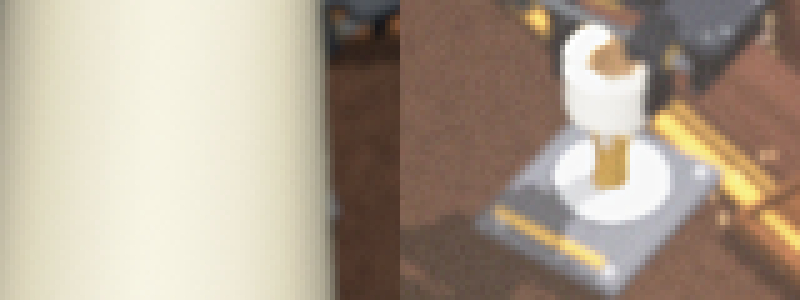

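```bash
python3 - <<'E'
from h import *
c=load('scene1')
for z in(.016,.04,.064,.085,.104,.123):
    u=proj(c,[.557,-.048,z])[0]; print(z,((u-[294,170])*5).round(1))
h=cv2.cvtColor(c['color'],cv2.COLOR_RGB2HSV)
print('spindle',h[200,330:346,1].tolist()); print('roll',h[190,322:346].tolist())
print('spin row203',h[203,330:346,1].tolist())
E
```

```text
0.016 [208.7 177.6]
0.04 [208.7 151.7]
0.064 [208.8 125.1]
0.085 [208.8 101.5]
0.104 [208.9  79.7]
0.123 [208.9  57.5]
spindle [0, 2, 4, 86, 124, 116, 129, 138, 142, 74, 2, 2, 0, 0, 0, 3]
roll [[11, 92, 125], [10, 86, 127], [12, 89, 123], [9, 85, 126], [10, 50, 148], [12, 20, 217], [21, 8, 235], [24, 5, 240], [18, 5, 242], [23, 4, 242], [15, 4, 243], [24, 5, 242], [18, 5, 242], [23, 4, 241], [24, 5, 240], [20, 6, 239], [20, 6, 237], [25, 7, 233], [17, 8, 232], [23, 9, 223], [18, 15, 173], [9, 17, 105], [4, 26, 79], [176, 28, 72]]
spin row203 [0, 3, 11, 107, 139, 141, 138, 138, 138, 71, 3, 1, 1, 0, 0, 0]
```

Request:
{"op": "drive_tool", "data": {
  "series": [
    [[0, 0, -1], 0],
    [[0, 0, -1], 0],
    [[0, 0, -0.5], 0],
    [[0, 0, -0.5], 0],
    [[0, 0, -0.5], 0],
    [[0, 0, -0.5], 0],
    [[0, 0, 0], 0],
    [[0, 0, 0], 0],
    [[0, 0, 0], 0],
    [[0, 0, 0], 0]
  ]
}}

```text
time: 7.7
ee_pos: [0.5569, -0.0477, 0.0637]
eef_rot: [-0.144, 0.99, 0.0, 0.0]
ft_force: [0.6, 1.0, -0.8]
width: 0.0582
grip_force: 19.9
```

Request:
{"op": "drive_tool", "data": {
  "series": [
    [[0, 0, -0.8], 0],
    [[0, 0, -0.8], 0],
    [[0, 0, -0.6], 0],
    [[0, 0, -0.3], 0],
    [[0, 0, -0.2], 0],
    [[0, 0, -0.1], 0],
    [[0, 0, 0], 0],
    [[0, 0, 0], 0],
    [[0, 0, 0], 0],
    [[0, 0, 0], 0]
  ]
}}

```text
time: 8.95
ee_pos: [0.5568, -0.0477, 0.0356]
eef_rot: [-0.144, 0.99, 0.0, 0.0]
ft_force: [0.6, -0.4, -0.8]
width: 0.0584
grip_force: 19.9
```

Request:
{"op": "drive_tool", "data": {
  "series": [
    [[0, 0, 0], 0],
    [[0, 0, 0], 0],
    [[0, 0, 0], 0],
    [[0, 0, 0], 0],
    [[0, 0, 0], 0],
    [[0, 0, 0], 0],
    [[0, 0, 2], 0],
    [[0, 0, 3], 0],
    [[0, 0, 3], 0],
    [[0, 0, 3], 0]
  ],
  "hand": 0
}}

```text
time: 10.2
ee_pos: [0.5567, -0.0477, 0.1466]
eef_rot: [-0.144, 0.99, 0.0, -0.0]
ft_force: [-0.4, 0.0, 0.5]
width: 0.0868
grip_force: 0.0
```

Request:
{"op": "drive_tool", "data": {
  "series": [
    [[-0.5, -2.9, 0], 2],
    [[-0.5, -2.9, 0], 2],
    [[-0.5, -2.9, 0], 2],
    [[-0.5, -2.9, 0], 2],
    [[-0.5, -2.9, 0], 2],
    [[-0.5, -2.9, 0], 2],
    [[-0.5, -2.9, 0], 2],
    [[-0.5, -2.9, 0], 2],
    [[-0.5, -2.9, 0], 2],
    [[0, 0, 0], 2]
  ]
}}

```text
time: 11.45
ee_pos: [0.5126, -0.298, 0.1435]
eef_rot: [-0.306, 0.952, 0.001, -0.003]
ft_force: [0.4, -0.1, -0.5]
width: 0.0871
grip_force: 0.0
```

```bash
python3 - <<'E'
from h import *
T=take('top','top2');S=take('scene','scene2')
def cr(i,u,v,w,h): return cv2.resize(i[v-h:v+h,u-w:u+w],(400,300),interpolation=cv2.INTER_NEAREST)
cv2.imwrite('pics/m3.png',np.vstack([np.hstack([cr(T['color'],317,180,24,18),cr(S['color'],334,207,24,18)]),np.hstack([cr(T['color'],415,187,24,18),cr(S['color'],380,262,24,18)])])[:,:,::-1])
s=r.read_state();print(s['ee_pos'],s['eef_rot'],s['joint_positions'])
E
```

```text
[ 0.51306741 -0.29675589  0.14360628] [-0.30606265  0.95200861  0.00108213 -0.00201966] [ 0.5656506   0.33127173 -0.14471468  1.64988092  0.0522148   1.16859761
  2.60094434]
```

View pics/m3.png

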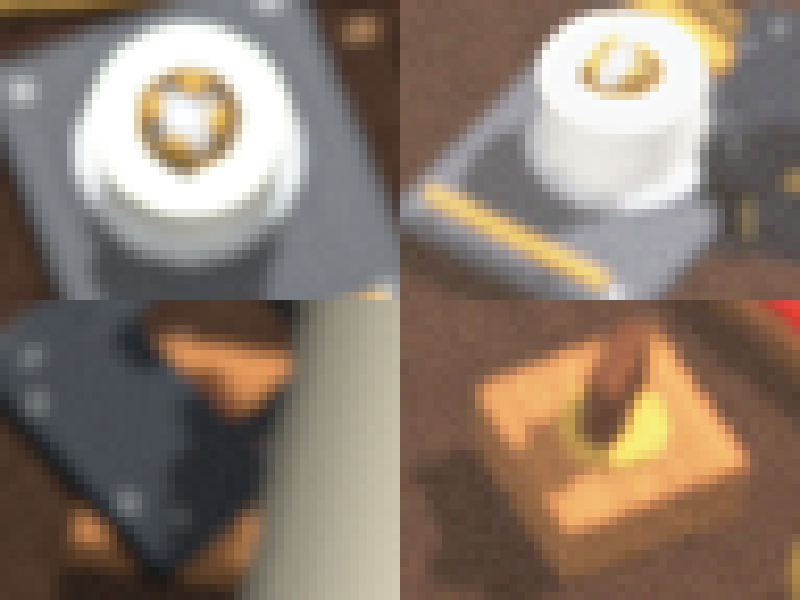

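Request:
{"op": "drive_tool", "data": {
  "series": [
    [[0, 0, 0], -5],
    [[0, 0, 0], -10],
    [[0, 0, 0], -10],
    [[0, 0, 0], -10],
    [[0, 0, 0], -10],
    [[0, 0, 0], -10],
    [[0, 0, 0], -10],
    [[0, 0, 0], -10],
    [[0, 0, 0], -10],
    [[0, 0, 0], -10]
  ]
}}

```text
time: 12.8
ee_pos: [0.5138, -0.2954, 0.1438]
eef_rot: [0.497, 0.868, 0.002, -0.001]
ft_force: [0.5, 0.7, 0.2]
width: 0.0867
grip_force: 0.0
```

Request:
{"op": "drive_tool", "data": {
  "series": [
    [[0, -0.6, 0], -10],
    [[0, -0.6, 0], -10],
    [[0, 0, 0], -10],
    [[0, 0, 0], -10],
    [[0, 0, 0], -10],
    [[0, 0, 0], -10],
    [[0, 0, 0], -10],
    [[0, 0, 0], -10],
    [[0, 0, 0], -5],
    [[0, 0, 0], 0]
  ]
}}

```text
time: 14.05
ee_pos: [0.5139, -0.3074, 0.1439]
eef_rot: [0.952, 0.307, 0.002, 0.001]
ft_force: [0.7, -0.4, -0.1]
width: 0.0866
grip_force: 0.0
```

```bash
python3 - <<'E'
from h import *
T=load('top2');S=load('scene2')
for n,c in(('T',T),('S',S)):
    im=cv2.cvtColor(c['color'],cv2.COLOR_RGB2HSV)
    c0=onz(c,[(317-24+187/8.333-.5,180-18+118/8.333-.5)] if n=='T' else [(334-24+222/8.333-.5,189+68/8.333-.5)],.064)[0]; print(n,'c',c0.round(4))
    for rad in(.009,.011,.0125):
        a=np.arange(0,360,15); P=np.c_[.557+rad*np.cos(np.radians(a)),-.048+rad*np.sin(np.radians(a)),0*a+.064]
        uv=proj(c,P).astype(np.float32)
        s=cv2.remap(im[:,:,1],uv[:,:1],uv[:,1:],cv2.INTER_LINEAR).ravel()
        ph=np.angle(np.sum(s*np.exp(4j*np.radians(a))))/4*180/np.pi
        print(rad,s.tolist(),'gold peak ang mod90',round(ph,1))
s=r.read_state();print(s['ee_pos'],s['eef_rot'],s['joint_positions'])
E
```

```text
T c [ 0.5536 -0.0475  0.064 ]
0.009 [143, 114, 60, 48, 56, 74, 76, 47, 20, 18, 38, 41, 20, 8, 21, 74, 108, 105, 83, 58, 64, 108, 135, 148] gold peak ang mod90 -16.5
0.011 [112, 101, 86, 69, 95, 119, 124, 89, 43, 50, 88, 87, 45, 17, 42, 106, 143, 136, 106, 78, 81, 103, 124, 117] gold peak ang mod90 -19.0
0.0125 [79, 73, 62, 67, 93, 121, 136, 107, 56, 71, 117, 123, 68, 28, 54, 119, 139, 138, 114, 77, 74, 88, 85, 82] gold peak ang mod90 -18.7
S c [ 0.5533 -0.0545  0.064 ]
0.009 [41, 14, 9, 25, 52, 54, 56, 53, 56, 79, 100, 102, 67, 22, 6, 9, 27, 59, 77, 89, 93, 99, 84, 60] gold peak ang mod90 -19.0
0.011 [27, 5, 2, 15, 36, 32, 23, 19, 25, 41, 73, 110, 100, 39, 9, 19, 57, 90, 105, 103, 112, 108, 85, 53] gold peak ang mod90 -15.7
0.0125 [15, 2, 2, 7, 20, 18, 8, 9, 7, 18, 55, 106, 108, 59, 9, 25, 76, 109, 113, 108, 111, 91, 57, 31] gold peak ang mod90 -10.6
[ 0.51387054 -0.30740563  0.14390361] [9.51664515e-01 3.07128666e-01 2.41421003e-03 8.97081106e-04] [ 0.20385544  0.33752431  0.31862028  1.66328376 -0.11618087  1.15446792
 -0.3941713 ]
```

```bash
python3 - <<'E'
from h import *
T=load('top2');S=load('scene2');T0=load('top0');S0=load('scene0')
for n,c in(('T',T),('T0',T0),('S',S),('S0',S0)):
    im=cv2.cvtColor(c['color'],cv2.COLOR_RGB2HSV)[:,:,1]
    best=[]
    for cx in np.arange(.550,.563,.001):
        for cy in np.arange(-.055,-.041,.001):
            a=np.arange(0,360,10); z=0
            for rad in(.009,.011,.0125):
                P=np.c_[cx+rad*np.cos(np.radians(a)),cy+rad*np.sin(np.radians(a)),0*a+.064]
                uv=proj(c,P).astype(np.float32); s=cv2.remap(im,uv[:,:1],uv[:,1:],cv2.INTER_LINEAR).ravel().astype(float)
                z+=np.mean(s*np.exp(4j*np.radians(a)))
            best.append((abs(z),cx,cy,np.degrees(np.angle(z))/4+45))
    best.sort(reverse=True); print(n,np.round(best[:4],4).tolist())
E
```

```text
T [[59.2998, 0.555, -0.047, 28.2751], [58.885, 0.554, -0.047, 28.8929], [57.1852, 0.555, -0.046, 28.4723], [56.9409, 0.554, -0.046, 29.0714]]
T0 [[43.8583, 0.554, -0.046, 25.9155], [43.2284, 0.553, -0.046, 26.5869], [40.8847, 0.554, -0.047, 24.6837], [40.798, 0.554, -0.045, 27.1344]]
S [[35.0237, 0.555, -0.05, 28.1503], [34.5972, 0.554, -0.051, 28.1764], [34.0783, 0.555, -0.051, 27.0174], [33.5134, 0.554, -0.05, 29.3191]]
S0 [[37.8141, 0.556, -0.05, 29.1901], [37.5839, 0.557, -0.049, 29.5451], [37.1101, 0.556, -0.049, 29.3063], [36.3134, 0.557, -0.05, 29.0809]]
```

Request:
{"op": "drive_tool", "data": {
  "series": [
    [[0, -0.1, -1], 0],
    [[-0.1, 0, -1.5], 0],
    [[0, 0, -1.5], 0],
    [[0, 0, -1.5], 0],
    [[0, 0, -1.5], 0],
    [[0, 0, -1], 0],
    [[0, 0, -0.8], 0],
    [[0, 0, -0.5], 0],
    [[0, 0, -0.4], 0],
    [[0, 0, 0], 0]
  ]
}}

```text
time: 15.3
ee_pos: [0.5125, -0.3089, 0.0466]
eef_rot: [0.952, 0.307, 0.002, 0.001]
ft_force: [-0.2, -0.4, -0.0]
width: 0.0868
grip_force: 0.0
```

Request:
{"op": "drive_tool", "data": {
  "series": [
    [[0, 0, 0], 0],
    [[0, 0, 0], 0],
    [[0, 0, 0], 0],
    [[0, 0, 0], 0],
    [[0, 0, 0], 0],
    [[0, 0, 0], 0],
    [[0, 0, 0], 0],
    [[0, 0, 0], 0],
    [[0, 0, 0], 0],
    [[0, 0, 0], 0]
  ],
  "hand": 1,
  "newtons": 50
}}

```text
time: 16.55
ee_pos: [0.5125, -0.309, 0.0467]
eef_rot: [0.952, 0.307, 0.002, 0.001]
ft_force: [0.3, -0.1, -0.9]
width: 0.0143
grip_force: 48.4
```

Request:
{"op": "drive_tool", "data": {
  "series": [
    [[0, 0, 1.5], 0],
    [[0, 0, 2], 0],
    [[0, 0, 2.5], 0],
    [[0, 0, 2.5], 0],
    [[0.3, 2.1, 0], 0],
    [[0.5, 3, 0], -1],
    [[0.5, 3, 0], -1],
    [[0.5, 3, 0], -1],
    [[0.5, 3, 0], -1],
    [[0.5, 3, 0], -1]
  ]
}}

```text
time: 17.8
ee_pos: [0.5408, -0.1371, 0.1328]
eef_rot: [0.964, 0.264, 0.003, 0.001]
ft_force: [-0.3, 0.0, -0.9]
width: 0.0142
grip_force: 50.0
```

Request:
{"op": "drive_tool", "data": {
  "series": [
    [[0.5, 3, 0], -1],
    [[0.5, 3, 0], -1],
    [[0.5, 3, 0], -1],
    [[0, 0, 0], 0],
    [[0, 0, -0.5], 0],
    [[0, 0, -0.5], 0],
    [[0, 0, -0.5], 0],
    [[0, 0, 0], 0],
    [[0, 0, 0], 0],
    [[0, 0, 0], 0]
  ]
}}

```text
time: 19.05
ee_pos: [0.5556, -0.048, 0.1169]
eef_rot: [0.971, 0.239, 0.002, 0.001]
ft_force: [-0.3, -0.1, -0.9]
width: 0.0137
grip_force: 50.0
```

```bash
python3 - <<'E'
from h import *
S=take('scene','scene3');T=take('top','top3')
s=r.read_state();print(s['ee_pos'],s['eef_rot'],s['width'],s['ft_force'])
c=S
e=s['ee_pos']
for nm,P in(('tcp',e),('flange',e-[0,0,.0167]),('tip',e-[0,0,.0367]),('spindle',[.5555,-.048,.064])): print(nm,proj(c,P)[0].round(1))
cv2.imwrite('pics/m4.png',cv2.resize(S['color'][165:225,300:380],(800,600),interpolation=cv2.INTER_NEAREST)[:,:,::-1])
E
```

```text
[ 0.555597   -0.04796779  0.11685127] [9.70888901e-01 2.39517073e-01 2.33304368e-03 9.32676048e-04] 0.01399487618410353 [ 0.15935312 -0.33183103 -0.37022591]
tcp [335.4 183.1]
flange [335.4 187. ]
tip [335.4 191.6]
spindle [335.4 195.2]
```

View pics/m4.png

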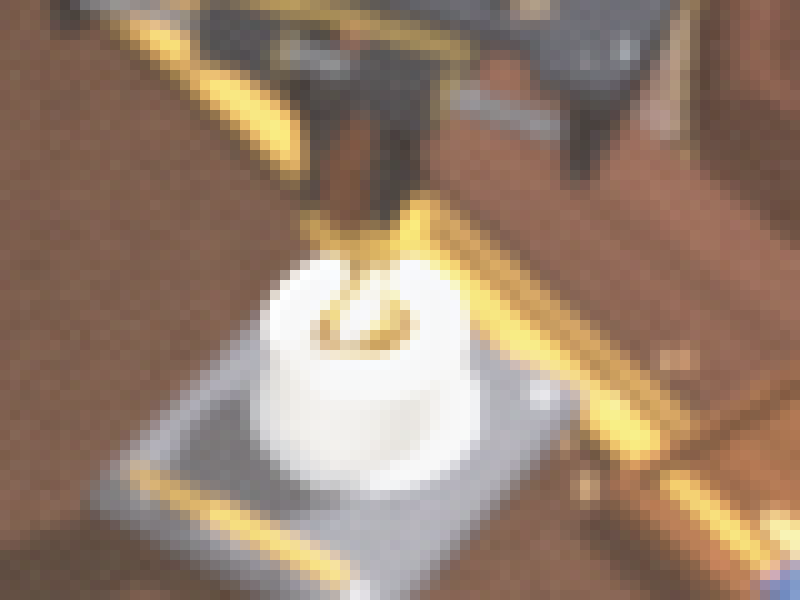

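Request:
{"op": "drive_tool", "data": {
  "series": [
    [[0, 0, -0.5], 0],
    [[0, 0, -0.5], 0],
    [[0, 0, -0.3], 0],
    [[0, 0, -0.2], 0],
    [[0, 0, -0.2], 0],
    [[0, 0, -0.2], 0],
    [[0, 0, -0.1], 0],
    [[0, 0, 0], 0],
    [[0, 0, 0], 0],
    [[0, 0, 0], 0]
  ]
}}

```text
time: 20.4
ee_pos: [0.5556, -0.0479, 0.0968]
eef_rot: [0.971, 0.24, 0.002, 0.001]
ft_force: [1.1, 1.0, -1.3]
width: 0.0135
grip_force: 50.0
```

Request:
{"op": "drive_tool", "data": {
  "series": [
    [[0, 0, -0.2], 0],
    [[0, 0, -0.2], 0],
    [[0, 0, -0.2], 0],
    [[0, 0, -0.2], 0],
    [[0, 0, -0.2], 0],
    [[0, 0, -0.2], 0],
    [[0, 0, -0.2], 0],
    [[0, 0, 0], 0],
    [[0, 0, 0], 0],
    [[0, 0, 0], 0]
  ],
  "newtons": 60
}}

```text
time: 21.65
ee_pos: [0.5558, -0.048, 0.0829]
eef_rot: [0.971, 0.24, 0.003, 0.001]
ft_force: [0.3, -0.1, 5.2]
width: 0.0137
grip_force: 60.0
```

Request:
{"op": "drive_tool", "data": {
  "series": [
    [[0, 0, -0.1], 0],
    [[0, 0, 0], 0],
    [[0, 0, -0.1], 0],
    [[0, 0, 0], 0],
    [[0, 0, -0.05], 0],
    [[0, 0, 0], 0],
    [[0, 0, 0], 0],
    [[0, 0, 0], 0],
    [[0, 0, 0], 0],
    [[0, 0, 0], 0]
  ]
}}

```text
time: 22.9
ee_pos: [0.5558, -0.048, 0.0807]
eef_rot: [0.971, 0.239, 0.003, 0.001]
ft_force: [-0.7, -0.6, 8.1]
width: 0.0136
grip_force: 60.0
```

Request:
{"op": "drive_tool", "data": {
  "series": [
    [[0, 0, -0.05], 0],
    [[0, 0, 0], 0],
    [[0, 0, -0.05], 0],
    [[0, 0, 0], 0],
    [[0, 0, 0], 0],
    [[0, 0, 0], 0],
    [[0, 0, 0], 0],
    [[0, 0, 0], 0],
    [[0, 0, 0], 0],
    [[0, 0, 0], 0]
  ]
}}

```text
time: 24.15
ee_pos: [0.5559, -0.048, 0.0805]
eef_rot: [0.971, 0.239, 0.003, 0.001]
ft_force: [-4.9, 0.8, 16.5]
width: 0.0137
grip_force: 60.0
```

```bash
python3 - <<'E'
from h import *
S=take('scene','scene4')
cv2.imwrite('pics/m5.png',cv2.resize(S['color'][165:225,300:380],(800,600),interpolation=cv2.INTER_NEAREST)[:,:,::-1])
s=r.read_state();print(s['ee_pos'],s['ft_force'],s['torque'])
E
```

```text
[ 0.55595848 -0.04791245  0.08055162] [-5.02513646  0.94010012 16.73057872] [ 0.22056919  1.20862875 -0.03860002]
```

View pics/m5.png

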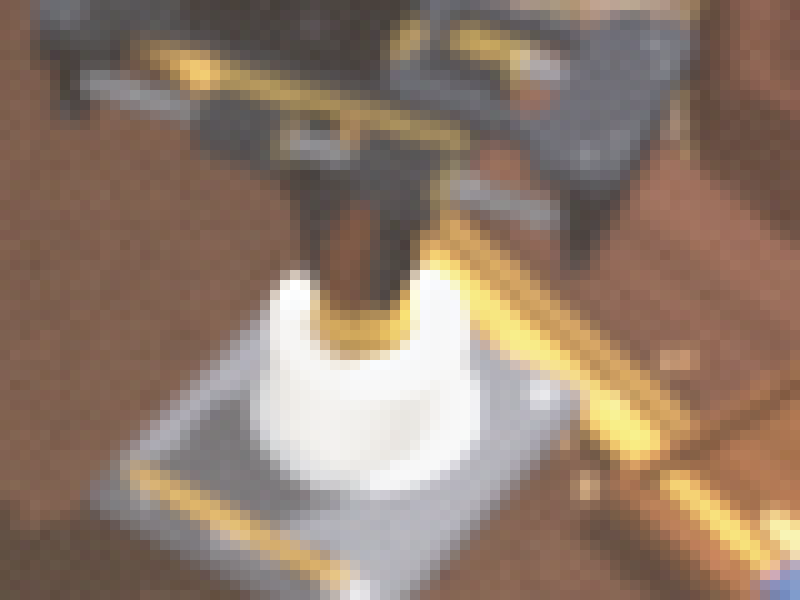

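The picture shows the flange at about (336,197), sitting on the spindle top above the roll, with the roll flat on the turntable. The force and height readings also say the key is home, so I'm handing the job in.

```bash
python3 -c "
from bench import r
print(r.close_job())"
```

```text
the job is handed in; nothing more can be done
None
```

I handed the job in at about 24 s: the roll lies flat on the turntable, and the key is meshed in the spindle and held home at about 17 N; the verdict was not shown.

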